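Bolt down the cover of the shower-water filter

ROBOT

A 6-joint arm with a two-finger parallel gripper is mounted at the origin on the work surface. World frame = base frame: x ahead of the robot, y to its left, z up, the work surface at z = 0. Lengths are in m, angles in degrees, forces in N, time in s.
With the tool pointing down it reaches from about 0.375 to 0.9 m from the base axis. Payload 3.1 kg.
Tool frame: the origin (TCP) lies on the centre line of the jaws, within the pads' length; the fingertips stand finger_overhang ahead of it and the grasp point (between the pads) lies 5 mm behind it (finger_overhang is the distance from the TCP to the fingertips, in m); z points along the fingers, y is the line along which they close (so a half turn about z gives the same grasp; the last joint's range is limited). The gripper opens to 87 mm and grips with 3 to 60 N. Pads are 19 mm wide; open, the fingers measure 117 mm over their backs; the gripper's body (75 mm by 190 mm) begins 51 mm behind the grasp point.
Start: joints at [53.944, 30.224, 82.088, -0, 67.689, -10.227], TCP at [0.272, 0.563, 0.237] pointing down, gripper open.
Joint ranges: [-176.69, 176.69], [-43.24, 126.21], [12.49, 139.97], [-82, 262], [0, 151.66], [-163.58, 163.58]. Speed limits (degrees/s): [159.86, 159.86, 180, 180, 180, 180].

INTERFACE

Orientations are given as a 3x3 rotation matrix whose columns are the frame's x, y, z axes.
In Python, from rig import read_state, capture, calibration, hand_in, finger_overhang gives the robot as it stands.
- The arm moves only by the tool send_rows, never from a script. Its argument "plan" is a list of rows, each a list of 5 numbers: the closure in counts, from 0 (fully open) to 255 (shut), then the shift along the tool's x, y, z in m, then the turn about the tool's z in rad. A call has 1 to 20 rows; each row shifts and turns the commanded pose from where the row before left it, along the tool's axes as they then stand; what a row does not reach is not made up. A row lasts 1/12 s, in which the tool goes at most 41.7 mm and 7.16 degrees, less where a joint would pass 70% of its speed; a pose out of reach is approached as far as the arm can. A call is refused whole if a number of a shift passes 0.0417 or a number of a turn 0.125, either way. A call with a gripper value outside its range is refused whole. The fingers move at their own pace and stop on an object; the grip force is fixed at half the most. Time passes only in rows, so rows that do not move let the fingers close. It gives the time, the measured TCP pose, the force, the opening and the grip force at its end, in the units of the state.
- read_state(): the state, without advancing time (a new reading comes with each control period).
- capture(name): name is "scene" or "top" or "wrist"; returns (picture, depth): 480x640x3 uint8, blue, green, red; 480x640 float32, m along the optical axis (not along the pixel's ray), 0 where there is no reading.
- calibration(name): a dict with "fx", "fy", "cx", "cy" (pixels), "xyz" and "rotation" of the camera in the world. Camera axes: x right, y down, z forward; pixel columns grow to the right and rows downward; lengths in m; the calibration is good to about 2 mm. A picture is of the moment at which its call begins: read the wrist's pose just before it. calibration takes no time and is no camera call; for the wrist camera it gives the pose at the moment of the call.
- hand_in(): hands the job in; it is judged then, once.
The state is a dict: "time_s": time; "joint_positions": joint angles; "qvel": joint speeds; "tau": joint torques, N m; "position": TCP position; "tcp_rot": TCP orientation; "force": force on the tool from outside, world axes, zero at the start; "moment": the same for the moment, N m; "opening": opening from 0.0 (shut) to 1.0 (fully open); "grasp_force": force on a finger pad.
Only numpy, scipy, OpenCV 4.12 (cv2) and the standard library are available. Lean on these libraries where they do the work, as an engineer would, in place of code of your own. Each camera call takes 0.05 s, during which the arm holds its last target. There are 200 camera calls.

TASK

The cover of the shower-water filter on the counter is back on, but its two captive T-shaped bolts are still loose. Turn both bolts clockwise as far as they go, first the one at the pipe end and then the one at the other end, and let go of them. Leave the round flow dial between them at its setting.

Things in the scene. Friction and masses are not known exactly. Their poses are not given: they have to be found in the camera images.
- filter_unit: Filter unit, fixed to the counter: low white box with a flat grey cover, 278 x 123 mm, cover top 56 mm above the counter. From one end sticks a steel pipe (75 mm) with a brass nut, lower than the cover. Origin: centre of the underside. x runs along its length towards the pipe, z up; any yaw.
- bolt_inlet: T-bolt on the pipe end of the cover, 90 mm from the unit's centre. It only turns about its vertical axis. Black bar grip 56 long x 14 thick x 34 high (mm). Origin on the axis, 58 mm above the counter; bar from 14 to 48 mm above it. x along the bar, z up. Starts 60 to 82 degrees anticlockwise (from above) of its end stop; at the stop bolt x = unit x, bar along the unit.
- bolt_far: T-bolt on the other end of the cover, 90 mm from the unit's centre, away from the pipe. Sizes, origin, axes, start and end stop as bolt_inlet. Both bolts turn with an even light friction of 0.1 N m, have no spring and stay where they are left.
- dial_mark (a point): Outer end of the white pointer line on the round black flow dial in the middle of the cover, 21 mm from the dial's axis, 73 mm above the counter. The dial is 44 mm across and 16 mm high, has no bar, and turns easily if touched.

How it is judged:
By the outcome, as a careful person would: the job done as asked, in the order asked, and still so for the second after the job is handed in, with the robot touching nothing.
It also fails if it takes over 42 s, if anything falls off the work surface, if the arm or the gripper's body presses on something with over 40 N, if the wrist force passes 120 N, or if a joint passes its speed limit or range.

## Working session

There is one attempt and no reset: what is moved stays moved. The work goes in short steps, Python scripts to look and compute and a tool call to move; the robot and the scene stay as the last step left them, time stands still between calls to the robot, and variables do not carry over. Pictures are saved under pics/ and viewed, at most 10 in all, crops included, and the job is handed in when it is done.

Besides the shell and the picture viewer there is one more tool, called after "Request:" as name(argument=value, ...), one argument or row to a line, values as JSON. send_rows: Moves the arm, as the interface text tells. Its arguments: {"type":"object","properties":{"plan":{"type":"array","items":{"type":"array","items":{"type":"number"}}}},"required":["plan"]}

```bash
mkdir -p pics
cat > h.py <<'E'
import numpy as np, cv2
from rig import *
def ray(cal,u,v,z):
    R=np.array(cal["rotation"]);t=np.array(cal["xyz"])
    d=R@np.array([(u-cal["cx"])/cal["fx"],(v-cal["cy"])/cal["fy"],1.])
    return t+d*(z-t[2])/d[2]
E
python3 - <<'E'
from h import *
s=read_state(); print({k:np.round(v,3).tolist() for k,v in s.items()}, finger_overhang)
for n in ("top","scene"):
    p,d=capture(n); cv2.imwrite(f"pics/{n}0.png",p); np.save(f"pics/{n}0.npy",d); c=calibration(n); print(n,c)
E
```

```text
{'time_s': 0.0, 'joint_positions': [53.944, 30.281, 82.158, -0.001, 67.689, -10.226], 'qvel': [-0.034, -0.024, -0.079, -0.052, -0.008, -0.004], 'tau': [0.001, -44.005, -17.659, 0.063, 0.058, -0.0], 'position': [0.272, 0.562, 0.236], 'tcp_rot': [[-0.9, 0.436, -0.001], [0.436, 0.9, -0.002], [0.0, -0.002, -1.0]], 'force': [-0.113, -0.44, -0.679], 'moment': [0.024, 0.059, -0.006], 'grasp_force': 0.0, 'opening': 0.999} 0.014
top {'fx': 574.119460616186, 'fy': 574.119460616186, 'cx': 320.23196478882915, 'cy': 237.73108823495807, 'xyz': array([0.53659378, 0.0308468 , 0.72419674]), 'rotation': array([[-0.02244847, -0.99632196,  0.0826959 ],
       [-0.99926717,  0.02492589,  0.02904849],
       [-0.03100292, -0.0819832 , -0.99615138]])}
scene {'fx': 437.2386856484997, 'fy': 437.2386856484997, 'cx': 318.72644327713965, 'cy': 238.3830194471335, 'xyz': array([ 0.94159528, -0.15316737,  0.56565978]), 'rotation': array([[ 0.48306436,  0.68911862, -0.54015216],
       [ 0.87555358, -0.37496324,  0.30464487],
       [ 0.00739925, -0.62009523, -0.78449165]])}
```

View pics/top0.png

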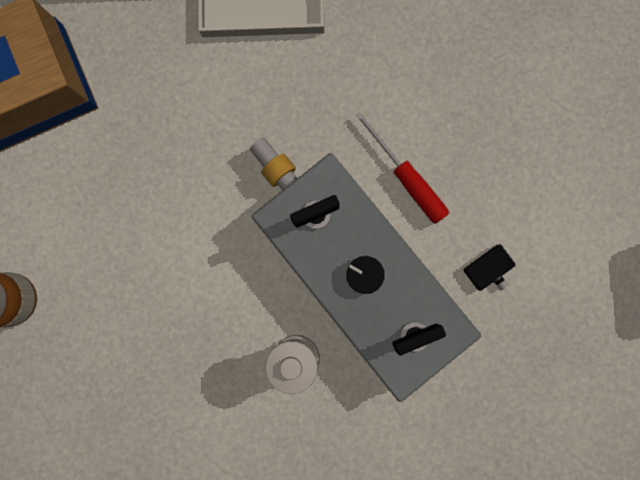

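View pics/scene0.png

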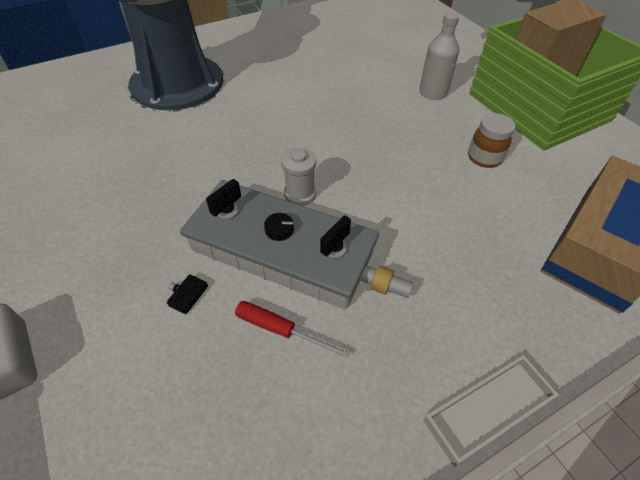

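The top view shows the pipe at (273,165), with the inlet bolt near (315,211), the dial at (365,275) and the far bolt near (419,339). A white jar stands close by at (292,367). Next I'll measure these.

```bash
cat >> h.py <<'E'
def cloud(cal,d):
    v,u=np.mgrid[0:480,0:640]
    P=np.stack([(u-cal["cx"])/cal["fx"]*d,(v-cal["cy"])/cal["fy"]*d,d],-1)
    W=P@np.array(cal["rotation"]).T+np.array(cal["xyz"]); W[d==0]=np.nan
    return W
def rect(xy):
    (c,s,a)=cv2.minAreaRect((xy*1000).astype(np.float32)); b=cv2.boxPoints((c,s,a))
    e=max((b[1]-b[0],b[2]-b[1]),key=np.linalg.norm)
    return np.round(np.array(c)/1000,4),np.round(s,1),round(np.degrees(np.arctan2(e[1],e[0]))%180,1)
def bars(cal,p,d,W):
    m=((W[...,2]>.095)&(W[...,2]<.115)&(p.max(-1)<75)).astype(np.uint8)
    n,l,st,c=cv2.connectedComponentsWithStats(m)
    return [(l==i) for i in range(1,n) if st[i,4]>60]
E
cat > m.py <<'E'
from h import *
c=calibration("top");p=cv2.imread("pics/top0.png");d=np.load("pics/top0.npy");W=cloud(c,d)
q=np.array([ray(c,*x,.056)[:2] for x in [(332,154),(253,216),(402,401),(480,335)]])
print("quad centre",q.mean(0),np.linalg.norm(np.diff(q,axis=0),axis=1))
e=(q[0]+q[1]-q[2]-q[3]);yaw=np.degrees(np.arctan2(e[1],e[0]));print("yaw",yaw)
m=(abs(W[...,2]-.056)<.006); n,l,st,cc=cv2.connectedComponentsWithStats(m.astype(np.uint8)); i=1+st[1:,4].argmax()
print("cover depth",rect(W[l==i][:,:2]),np.nanmedian(W[l==i][:,2]))
u=np.array([np.cos(np.radians(yaw)),np.sin(np.radians(yaw))])
for s in(90,-90):print("bolt pred",q.mean(0)+u*s/1000)
for b in bars(c,p,d,W):
    v,uu=np.nonzero(b); ry=np.array([ray(c,x,y,.106)[:2] for x,y in zip(uu,v)])
    print("bar",rect(W[b][:,:2]),np.nanmedian(W[b][:,2]),b.sum(),"ray",rect(ry))
j=(slice(335,400),slice(262,322));z=W[j][...,2];print("jar top",np.nanpercentile(z,99),rect(W[j][z>np.nanpercentile(z,99)-.02][:,:2]))
pm=np.nanmax(W[250:300,340:390,2]);print("dial top",pm)
g=p[255:295,340:390].min(-1)>150; v,uu=np.nonzero(g); 
for x in zip(uu+340,v+255): pass
P=np.array([ray(c,x+340,y+255,.073)[:2] for x,y in zip(uu,v)]);k=np.linalg.norm(P-q.mean(0),axis=1)<.024;P=P[k]
if len(P):print("mark pts",len(P),P.mean(0),P[np.linalg.norm(P-q.mean(0),axis=1).argmax()])
print(np.array(read_state()["position"]),calibration("wrist"))
E
python3 m.py
```

```text
quad centre [ 0.54756203 -0.0012842 ] [0.11850622 0.27330879 0.11654197]
yaw 37.53777658741288
cover depth (array([ 5.481e-01, -4.000e-04]), array([278.4, 123.1]), np.float32(37.5)) 0.055633912199881785
bolt pred [0.61892769 0.0535514 ]
bolt pred [ 0.47619637 -0.05611979]
bar (array([0.6193, 0.0544]), array([14.2, 55.9]), np.float32(112.7)) 0.10529638858537838 682 ray (array([0.6185, 0.0541]), array([14.9, 55.5]), np.float32(112.6))
bar (array([ 0.4767, -0.0548]), array([14.4, 55.7]), np.float32(111.2)) 0.10501199354853419 738 ray (array([ 0.4774, -0.054 ]), array([15.2, 55.8]), np.float32(111.2))
jar top 0.09495572358824515 (array([0.4479, 0.0849]), array([57. , 56.9]), np.float32(49.2))
dial top 0.07767995122202187Traceback (most recent call last):
  File "m.py", line 17, in <module>
    P=np.array([ray(c,x+340,y+255,.073)[:2] for x,y in zip(uu,v)]);k=np.linalg.norm(P-q.mean(0),axis=1)<.024;P=P[k]
                                                                                    ~^~~~~~~~~~
ValueError: operands could not be broadcast together with shapes (0,) (2,)
```

Run:
```python
from h import *
for n in("top","scene"):
    W=cloud(calibration(n),np.load(f"pics/{n}0.npy")).reshape(-1,3); W=W[~np.isnan(W[:,2])]
    H=np.zeros((10,13),int)
    for x,y,z in W:
        i,j=int((x-.15)//.07),int((y+.3)//.07)
        if x>.15 and 0<=i<10 and 0<=j<13: H[i,j]=max(H[i,j],int(z*1000))
    print(n,"rows x from .15 step .07, cols y from -.3\n",H)
c=calibration("top");p=cv2.imread("pics/top0.png");g=cv2.cvtColor(p,6)[255:295,342:390].astype(int)
print("dial bright max",g.max())
cv2.imwrite("pics/dial0.png",cv2.resize(p[250:300,340:390],(400,400),interpolation=0))
```

```text
top rows x from .15 step .07, cols y from -.3
 [[  0   0   0   0   0   0   0   0   0   0   0   0   0]
 [  0   0   0   0   0   0   0   0   0   0   0   0   0]
 [  3   3   4   3   3   3   4   3   3   4   3   0   0]
 [  3   3   3  58  57  87   3   3   4   3   5   0   0]
 [  3   4  58 108  59  96   4   3   4   4  51   0   0]
 [  4  17  58  72  77  59   3   3   4   3  77   0   0]
 [  3  16  27  58 108 108  59   4   4   4   3   0   0]
 [  3   3  25  28  59  59  37   5   3   4   4   0   0]
 [  4   3   3  18  18  36  37   4   4  93  93   0   0]
 [  3   4   4   4   4   4   4   4   3  94  93   0   0]]
scene rows x from .15 step .07, cols y from -.3
 [[  3   4   4   4   4   4   4   4   4   3   3   4   4]
 [  4   4   4   4   3   3   4   4   3   4 105 118   3]
 [  4   4   4   4   4   3   3   3   4   4 123 172 153]
 [  4   4   4  59   4  87   4   3   4   4   4   3 190]
 [  4   4  59 109  60  96   3   4   4   4  52   3 190]
 [  4  17  59  75  77  59   4   4   4   3  83  82 153]
 [  4  17  28  59 109 108  58   4   4   4   4   4 151]
 [  4   4  26  29  59  59  37   4   4   4   3  93  91]
 [  5   4   4  18  18  38  38   4   4  93  94  94  92]
 [  3   4   5   4   4   4   4   4   4  93  94  93   0]]
dial bright max 157
```

View pics/dial0.png

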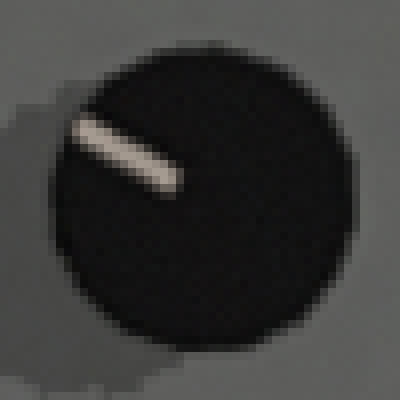

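The dial's pointer ends at about pixel (350,266), which is my reference for the end. Nothing stands higher than 0.19 m, so the path at 0.236 m is clear. I'll move over the inlet bolt now.

Request:
send_rows(
  plan=[
    [0,-0.0267,-0.0153,0,0],
    [0,-0.0267,-0.0153,0,0],
    [0,-0.0267,-0.0153,0,0],
    [0,-0.0267,-0.0153,0,0],
    [0,-0.0267,-0.0153,0,0],
    [0,-0.0267,-0.0153,0,0],
    [0,-0.0267,-0.0153,0,0],
    [0,-0.0267,-0.0153,0,0],
    [0,-0.0267,-0.0153,0,0],
    [0,-0.0267,-0.0153,0,0],
    [0,-0.0267,-0.0153,0,0],
    [0,-0.0267,-0.0153,0,0],
    [0,-0.0267,-0.0153,0,0],
    [0,-0.0267,-0.0153,0,0],
    [0,-0.0267,-0.0153,0,0],
    [0,-0.0267,-0.0153,0,0],
    [0,-0.0267,-0.0153,0,0],
    [0,-0.0267,-0.0153,0,0],
    [0,-0.0267,-0.0153,0,0],
    [0,-0.0267,-0.0153,0,0],
  ],
)

```text
time_s: 1.77
position: [0.6199, 0.0531, 0.236]
tcp_rot: [[-0.9, 0.436, -0.001], [0.436, 0.9, 0.0], [0.001, -0.0, -1.0]]
force: [1.5, -0.3, 0.9]
opening: 1.001
grasp_force: 0.0
```

Request:
send_rows(
  plan=[
    [0,0,0,0,0.12],
    [0,0,0,0,0.12],
    [0,0,0,0,0.12],
    [0,0,0,0,0.12],
    [0,0,0,0,0.12],
    [0,0,0,0,0.12],
    [0,0,0,0,0],
    [0,0,0,0,0],
  ],
)

```text
time_s: 2.43
position: [0.6193, 0.0545, 0.2361]
tcp_rot: [[-0.392, 0.92, -0.001], [0.92, 0.392, 0.0], [0.0, -0.001, -1.0]]
force: [0.9, 0.7, -0.7]
opening: 1.0
grasp_force: 0.0
```

```bash
cat >> h.py <<'E'
def go(bx,by,ang,z):
    s=read_state();R=np.array(s["tcp_rot"]);p=np.array(s["position"])
    ya=np.degrees(np.arctan2(R[1,1],R[0,1]))
    print("t",s["time_s"],"p",p.round(4),"yang",round(ya,2),"F",np.round(s["force"],1),"M",np.round(s["moment"],2),"open",s["opening"],"grip",s["grasp_force"],"j",np.round(s["joint_positions"],1))
    print("tool shift",(R.T@(np.array([bx,by,z])-p)).round(4),"turn rad cw",np.radians(ya-ang).round(4))
E
python3 - <<'E'
from h import *
go(.6193,.0544,22.7,.086)
p,d=capture("wrist");c=calibration("wrist");cv2.imwrite("pics/w1.png",p);W=cloud(c,d)
for b in bars(c,p,d,W):
    v,u=np.nonzero(b); print("bar",rect(W[b][:,:2]),np.nanmedian(W[b][:,2]),b.sum())
m=(abs(W[...,2]-.056)<.006); print("cover",rect(W[m][:,:2]))
E
```

```text
t 2.4333 p [0.6193 0.0545 0.2361] yang 23.09 F [ 0.9  0.7 -0.7] M [-0.09  0.03  0.02] open 0.9999717995261245 grip 0.0 j [ -5.3  30.   82.6  -0.   67.5 -28.4]
tool shift [-1.000e-04  1.000e-04  1.501e-01] turn rad cw 0.0069
bar (array([0.619 , 0.0554]), array([13.3, 54.2]), np.float32(113.2)) 0.1056714366383939 1442
bar (array([ 0.471 , -0.0377]), array([14. , 20.6]), np.float32(110.2)) 0.10485361152553013 683
cover (array([0.5229, 0.0329]), array([277.9, 206.5]), np.float32(37.2))
```

Request:
send_rows(
  plan=[
    [0,0,0,0.03,0],
    [0,0,0,0.03,0],
    [0,0,0,0.03,0],
    [0,0,0,0.025,0],
    [0,0,0,0.02,0],
    [0,0,0,0.015,0],
    [0,0,0,0,0],
    [120,0,0,0,0],
    [180,0,0,0,0],
    [255,0,0,0,0],
    [255,0,0,0,0],
    [255,0,0,0,0],
    [255,0,0,0,0],
    [255,0,0,0,0],
    [255,0,0,0,0],
    [255,0,0,0,0],
    [255,0,0,0,0],
  ],
)

```text
time_s: 3.9
position: [0.6196, 0.0545, 0.0866]
tcp_rot: [[-0.389, 0.921, -0.0], [0.921, 0.389, -0.0], [0.0, -0.0, -1.0]]
force: [0.2, -0.2, -0.0]
opening: 0.323
grasp_force: 0.0
```

```bash
python3 -c "
from h import *
go(.6193,.0544,-52.5,.086)"
```

```text
t 3.9 p [0.6196 0.0545 0.0866] yang 22.92 F [ 0.2 -0.2 -0. ] M [-0.1  -0.02 -0.01] open 0.3225230977639662 grip 0.0 j [ -5.3  41.   89.1  -0.   49.9 -28.2]
tool shift [ 0.0001 -0.0003  0.0006] turn rad cw 1.3163
```

Fingers are still closing, so I'll wait and then turn.

Request:
send_rows(
  plan=[
    [255,0,0,0,0],
    [255,0,0,0,0],
    [255,0,0,0,0],
    [255,0,0,0,0],
    [255,0,0,0,0],
    [255,0,0,0,0],
  ],
)

```text
time_s: 4.4
position: [0.6194, 0.0544, 0.0865]
tcp_rot: [[-0.389, 0.921, -0.001], [0.921, 0.389, -0.0], [0.0, -0.001, -1.0]]
force: [-1.1, -0.4, 0.1]
opening: 0.157
grasp_force: 30.0
```

Request:
send_rows(
  plan=[
    [255,0,0,0,0.04],
    [255,0,0,0,0.08],
    [255,0,0,0,0.08],
    [255,0,0,0,0.08],
    [255,0,0,0,0.08],
    [255,0,0,0,0.08],
    [255,0,0,0,0.08],
    [255,0,0,0,0.08],
    [255,0,0,0,0.08],
    [255,0,0,0,0.08],
    [255,0,0,0,0.08],
    [255,0,0,0,0.08],
    [255,0,0,0,0.08],
    [255,0,0,0,0.08],
    [255,0,0,0,0.08],
    [255,0,0,0,0.08],
    [255,0,0,0,0.04],
    [255,0,0,0,0],
    [255,0,0,0,0],
  ],
)

```text
time_s: 5.98
position: [0.6202, 0.0541, 0.0865]
tcp_rot: [[0.77, 0.638, 0.001], [0.638, -0.77, -0.0], [0.001, 0.001, -1.0]]
force: [1.7, -1.6, -0.6]
opening: 0.158
grasp_force: 30.0
```

```bash
python3 -c "
from h import *
go(.6193,.0544,-52.5,.086)"
```

```text
t 5.9833 p [0.6202 0.0541 0.0865] yang -50.37 F [ 1.7 -1.6 -0.6] M [-0.46 -0.04 -0.09] open 0.15827208556630673 grip 29.999775839969516 j [-5.3 41.1 89.1 -0.  49.8 45.1]
tool shift [-0.0005 -0.0008  0.0005] turn rad cw 0.0371
```

Request:
send_rows(
  plan=[
    [255,0,0,0,0.02],
    [255,0,0,0,0.02],
    [255,0,0,0,0],
    [255,0,0,0,0],
  ],
)

```text
time_s: 6.32
position: [0.6202, 0.0541, 0.0865]
tcp_rot: [[0.795, 0.606, 0.001], [0.606, -0.795, -0.001], [0.001, 0.001, -1.0]]
force: [2.2, -2.6, -3.2]
opening: 0.154
grasp_force: 30.0
```

```bash
python3 -c "
from h import *
go(.6193,.0544,-52.5,.086)"
```

```text
t 6.3167 p [0.6202 0.0541 0.0865] yang -52.68 F [ 2.2 -2.6 -3.2] M [-0.56 -0.28  0.12] open 0.1542050602545261 grip 29.99960501678288 j [-5.3 41.1 89.1 -0.  49.8 47.4]
tool shift [-0.0006 -0.0008  0.0005] turn rad cw -0.0031
```

Request:
send_rows(
  plan=[
    [255,0,0,0,0.02],
    [255,0,0,0,0.02],
    [255,0,0,0,0],
    [255,0,0,0,0],
  ],
)

```text
time_s: 6.65
position: [0.6203, 0.0542, 0.0866]
tcp_rot: [[0.819, 0.574, 0.001], [0.574, -0.819, -0.001], [0.001, 0.001, -1.0]]
force: [4.3, -3.3, -3.3]
opening: 0.165
grasp_force: 30.0
```

```bash
python3 -c "
from h import *
go(.6193,.0544,-52.5,.086)"
```

```text
t 6.65 p [0.6203 0.0542 0.0866] yang -54.95 F [ 4.3 -3.3 -3.3] M [-0.56 -0.55  0.69] open 0.1650989788283644 grip 29.999723914079368 j [-5.3 41.1 89.1 -0.  49.8 49.7]
tool shift [-0.0007 -0.0007  0.0006] turn rad cw -0.0427
```

Request:
send_rows(
  plan=[
    [150,0,0,0,0],
    [150,0,0,0,0],
    [150,0,0,0,0],
    [150,0,0,0,0],
    [150,0,0,0,0],
    [150,0,0,0,0],
    [0,0,0,-0.01,0],
    [0,0,0,-0.02,0],
    [0,0,0,-0.02,0],
    [0,0,0,-0.03,0],
    [0,0,0,-0.03,0],
    [0,0,0,-0.03,0],
    [0,0,0,-0.01,0],
    [0,0,0,0,0],
    [0,0,0,0,0],
  ],
)

```text
time_s: 7.9
position: [0.6193, 0.0546, 0.2368]
tcp_rot: [[0.819, 0.574, 0.0], [0.574, -0.819, -0.0], [0.0, 0.0, -1.0]]
force: [0.1, 0.1, -1.1]
opening: 0.966
grasp_force: 0.0
```

```bash
cat > look.py <<'E'
from h import *
import sys
go(.4767,-.0548,21.2,.236)
for n in("wrist","top","scene"):
    p,d=capture(n);c=calibration(n);cv2.imwrite(f"pics/{n}{sys.argv[1]}.png",p);W=cloud(c,d)
    m=(abs(W[...,2]-.056)<.006); print(n,"cover",rect(W[m][:,:2]))
    for b in bars(c,p,d,W): print("bar",rect(W[b][:,:2]),b.sum())
E
python3 look.py 1
```

```text
t 7.9 p [0.6193 0.0546 0.2368] yang -55.0 F [ 0.1  0.1 -1.1] M [-0.03  0.12  0.02] open 0.9658528311847769 grip 0.0 j [-5.3 29.9 82.6  0.  67.4 49.8]
tool shift [-0.1795  0.0078  0.0007] turn rad cw -1.33
wrist cover (array([0.5531, 0.0324]), array([227.8, 166.3]), np.float32(37.4))
bar (array([0.6184, 0.0551]), array([55.2, 13.9]), np.float32(36.4)) 1460
top cover (array([0.6846, 0.1186]), array([646.8, 133.4]), np.float32(41.4))
bar (array([0.6037, 0.0432]), array([17.7, 12.9]), np.float32(36.8)) 196
scene cover (array([0.5258, 0.3156]), array([1366.3,  957.1]), np.float32(76.5))
bar (array([ 0.0417, -0.0039]), array([129.1,  58. ]), np.float32(84.6)) 650
bar (array([0.3713, 0.5592]), array([34.7,  7.3]), np.float32(1.0)) 66
bar (array([0.4476, 0.5594]), array([126.8,   7.7]), np.float32(0.5)) 438
bar (array([ 0.4791, -0.0561]), array([15.2, 54.6]), np.float32(112.1)) 420
bar (array([0.6212, 0.0533]), array([55.6, 16. ]), np.float32(38.3)) 505
```

The inlet bar now reads about 37°, in line with the unit, so it is at its stop. Next is the far bolt.

Request:
send_rows(
  plan=[
    [0,-0.0224,0.001,0,0],
    [0,-0.0224,0.001,0,0],
    [0,-0.0224,0.001,0,0],
    [0,-0.0224,0.001,0,0],
    [0,-0.0224,0.001,0,0],
    [0,-0.0224,0.001,0,0],
    [0,-0.0224,0.001,0,0],
    [0,-0.0224,0.001,0,0],
    [0,0,0,0,0],
    [0,0,0,0,0],
  ],
)

```text
time_s: 8.88
position: [0.4762, -0.055, 0.2354]
tcp_rot: [[0.82, 0.572, -0.003], [0.572, -0.82, 0.001], [-0.001, -0.003, -1.0]]
force: [-0.1, 0.1, 0.4]
opening: 0.999
grasp_force: 0.0
```

Request:
send_rows(
  plan=[
    [0,0,0,0,-0.111],
    [0,0,0,0,-0.111],
    [0,0,0,0,-0.111],
    [0,0,0,0,-0.111],
    [0,0,0,0,-0.111],
    [0,0,0,0,-0.111],
    [0,0,0,0,-0.111],
    [0,0,0,0,-0.111],
    [0,0,0,0,-0.111],
    [0,0,0,0,-0.111],
    [0,0,0,0,-0.111],
    [0,0,0,0,-0.111],
    [0,0,0,0,0],
    [0,0,0,0,0],
  ],
)

```text
time_s: 10.05
position: [0.4779, -0.0543, 0.236]
tcp_rot: [[-0.362, 0.932, -0.001], [0.932, 0.362, 0.001], [0.001, -0.0, -1.0]]
force: [-0.2, 0.5, 0.1]
opening: 1.003
grasp_force: 0.0
```

Run:
```python
from h import *
go(.4767,-.0548,21.5,.086)
p,d=capture("wrist");W=cloud(calibration("wrist"),d)
for b in bars(0,p,d,W): print("bar",rect(W[b][:,:2]),b.sum())
```

```text
t 10.05 p [ 0.4779 -0.0543  0.236 ] yang 21.19 F [-0.2  0.5  0.1] M [-0.05  0.02 -0.03] open 1.0030164468571734 grip 0.0 j [-19.8  19.2 102.2   0.   58.5 -41. ]
tool shift [-1.0e-04 -1.3e-03  1.5e-01] turn rad cw -0.0053
bar (array([0.6182, 0.0541]), array([55.6, 13.4]), np.float32(37.4)) 1952
bar (array([ 0.4761, -0.0546]), array([14. , 54.9]), np.float32(111.2)) 1471
```

Request:
send_rows(
  plan=[
    [0,0,-0.001,0.03,0],
    [0,0,0,0.03,0],
    [0,0,0,0.03,0],
    [0,0,0,0.025,0],
    [0,0,0,0.02,0],
    [0,0,0,0.015,0],
    [0,0,0,0,0],
    [255,0,0,0,0],
    [255,0,0,0,0],
    [255,0,0,0,0],
    [255,0,0,0,0],
    [255,0,0,0,0],
    [255,0,0,0,0],
    [255,0,0,0,0],
    [255,0,0,0,0],
    [255,0,0,0,0],
    [255,0,0,0,0],
    [255,0,0,0,0],
    [255,0,0,0,0],
    [255,0,0,0,0],
  ],
)

```text
time_s: 11.77
position: [0.4765, -0.0552, 0.0865]
tcp_rot: [[-0.364, 0.932, -0.0], [0.932, 0.364, 0.0], [0.0, -0.0, -1.0]]
force: [0.5, 1.0, -1.2]
opening: 0.166
grasp_force: 30.0
```

Request:
send_rows(
  plan=[
    [255,0,0,0,0],
    [255,0,0,0,0],
    [255,0,0,0,0],
    [255,0,0,0,0],
  ],
)

```text
time_s: 12.1
position: [0.4765, -0.0552, 0.0865]
tcp_rot: [[-0.364, 0.932, -0.0], [0.932, 0.364, 0.0], [0.0, 0.0, -1.0]]
force: [0.6, 0.2, -0.8]
opening: 0.157
grasp_force: 30.0
```

```bash
python3 -c "
from h import *
go(.4767,-.0548,-52.5,.086)"
```

```text
t 12.1 p [ 0.4765 -0.0552  0.0865] yang 21.32 F [ 0.6  0.2 -0.8] M [-0.04 -0.06  0.03] open 0.15719855956195614 grip 29.999918024986982 j [-20.   34.  110.    0.   36.  -41.3]
tool shift [0.0003 0.0004 0.0005] turn rad cw 1.2883
```

Request:
send_rows(
  plan=[
    [255,0,0,0,0.05],
    [255,0,0,0,0.08],
    [255,0,0,0,0.08],
    [255,0,0,0,0.08],
    [255,0,0,0,0.08],
    [255,0,0,0,0.08],
    [255,0,0,0,0.08],
    [255,0,0,0,0.08],
    [255,0,0,0,0.08],
    [255,0,0,0,0.08],
    [255,0,0,0,0.08],
    [255,0,0,0,0.08],
    [255,0,0,0,0.08],
    [255,0,0,0,0.08],
    [255,0,0,0,0.08],
    [255,0,0,0,0.08],
    [255,0,0,0,0],
    [255,0,0,0,0],
  ],
)

```text
time_s: 13.6
position: [0.4773, -0.0554, 0.0865]
tcp_rot: [[0.769, 0.64, 0.002], [0.64, -0.769, -0.0], [0.001, 0.001, -1.0]]
force: [2.9, -0.1, -3.0]
opening: 0.16
grasp_force: 30.0
```

Request:
send_rows(
  plan=[
    [255,0,0,0,0.02],
    [255,0,0,0,0.02],
    [255,0,0,0,0.02],
    [255,0,0,0,0.02],
    [255,0,0,0,0],
    [255,0,0,0,0],
  ],
)

```text
time_s: 14.1
position: [0.4771, -0.0555, 0.0866]
tcp_rot: [[0.817, 0.576, 0.001], [0.576, -0.817, -0.001], [0.001, 0.002, -1.0]]
force: [5.3, 0.0, -5.1]
opening: 0.165
grasp_force: 30.0
```

```bash
python3 -c "
from h import *
go(.4767,-.0548,-52.5,.086)"
```

```text
t 14.1 p [ 0.4771 -0.0555  0.0866] yang -54.8 F [ 5.3  0.  -5.1] M [-0.08 -0.69  0.61] open 0.16544662808100877 grip 29.99958010856062 j [-20.   34.  110.   -0.   36.   34.8]
tool shift [ 0.     -0.0008  0.0006] turn rad cw -0.0401
```

It shows the same signature at the stop: moment 0.6 N m and the pads twisting open. I'll release, lift and move clear.

Request:
send_rows(
  plan=[
    [150,0,0,0,0],
    [150,0,0,0,0],
    [150,0,0,0,0],
    [150,0,0,0,0],
    [150,0,0,0,0],
    [150,0,0,0,0],
    [0,0,0,-0.01,0],
    [0,0,0,-0.02,0],
    [0,0,0,-0.02,0],
    [0,0,0,-0.03,0],
    [0,0,0,-0.03,0],
    [0,0,0,-0.03,0],
    [0,0,0,-0.01,0],
    [0,0,0,0,0],
  ],
)

```text
time_s: 15.27
position: [0.4781, -0.0557, 0.2396]
tcp_rot: [[0.818, 0.575, 0.006], [0.575, -0.818, -0.002], [0.004, 0.006, -1.0]]
force: [0.1, 0.3, -0.4]
opening: 0.929
grasp_force: 0.0
```

Request:
send_rows(
  plan=[
    [0,0,0.025,0,0],
    [0,0,0.025,0,0],
    [0,0,0.025,0,0],
    [0,0,0.025,0,0],
    [0,0,0.025,0,0],
    [0,0,0.025,0,0],
    [0,0,0.025,0,0],
    [0,0,0.025,0,0],
    [0,0,0.025,0,0],
    [0,0,0.025,0,0],
    [0,0,0,0,0],
    [0,0,0,0,0],
  ],
)

```text
time_s: 16.27
position: [0.6195, -0.2603, 0.2341]
tcp_rot: [[0.819, 0.574, -0.003], [0.574, -0.819, 0.002], [-0.001, -0.004, -1.0]]
force: [0.1, 0.6, -0.4]
opening: 0.997
grasp_force: 0.0
```

```bash
python3 look.py 2
```

```text
t 16.2667 p [ 0.6195 -0.2603  0.2341] yang -54.98 F [ 0.1  0.6 -0.4] M [-0.08  0.16  0.02] open 0.9974087492490689 grip 0.0 j [-32.3  34.2  74.7   0.   71.3  22.7]
tool shift [ 0.0009 -0.2503 -0.001 ] turn rad cw -1.3296
wrist cover (array([ 0.5062, -0.1976]), array([451. , 201.9]), np.float32(82.4))
top cover (array([0.5699, 0.1854]), array([646.7, 361.1]), np.float32(61.4))
bar (array([0.6194, 0.0544]), array([56.3, 14.1]), np.float32(37.4)) 649
bar (array([ 0.4768, -0.0548]), array([55.6, 13.9]), np.float32(37.4)) 695
scene cover (array([0.5267, 0.3182]), array([1365. ,  957.2]), np.float32(76.4))
bar (array([ 0.0404, -0.0051]), array([129.4,  56.1]), np.float32(81.8)) 652
bar (array([ 0.4794, -0.0558]), array([54.2, 15.1]), np.float32(37.3)) 418
bar (array([0.6213, 0.0535]), array([55.8, 15.6]), np.float32(38.0)) 502
```

View pics/top2.png

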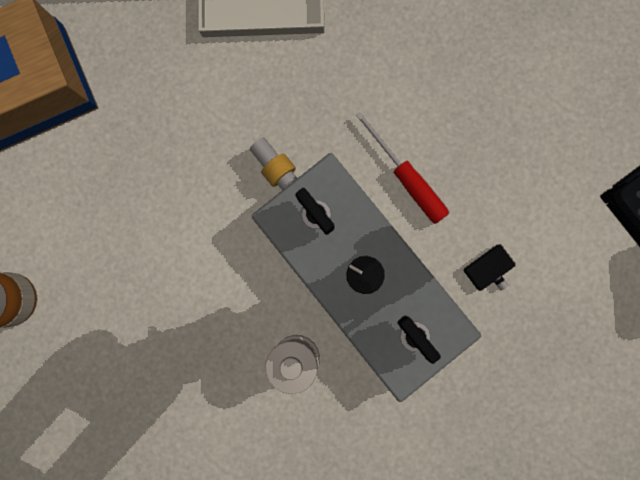

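Both bars, at (315,211) and (419,339), now lie along the unit at 37.4°, against 37.5° for the cover. The dial pointer still ends at about (350,266), as before. The arm is clear, so I'll hand in.

```bash
python3 -c "
from rig import *
print(hand_in())"
```

```text
the job is handed in; nothing more can be done
None
```

I turned both T-bolts clockwise to their end stops, pipe end first and then the far end, and let go of them; the flow dial still shows its original setting, and I handed the job in at about 16.5 s with the arm clear.

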